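# Strip the casting flask off its stuck sprue base

## Task

The tall steel casting flask is stuck on its black sprue base. Slide the two together into the aluminium dock until the base's wide foot is home under both of its lips, then draw the flask straight up off the base and stand it upright on the white tile, wholly on it, leaving the base behind in the dock.

Things in the scene. Friction and masses are not known exactly. Their poses are not given: they have to be found in the camera images.
- flask_mid (a point): Centre of the casting flask: plain upright steel tube, open both ends, outside diameter 56 mm, wall 3, height 80, 300 g; z its axis. Stands on the base's foot: its centre 46 mm above the bench. A seal inside its lower end grips the plug: lifted freely, the base comes up with it; 4 to 6 N over 28 mm parts them. A bare 55 mm flask, a crucible and a steel block stand beyond x = 0.62 m, not used.
- base: Sprue base of hard black plastic: flat round foot, diameter 104 mm, 6 mm thick, with a central plug of diameter 44 mm and height 30 mm that sits inside the flask, on the same axis. About 120 g. Origin at the centre of the foot's underside, z up.
- dock_home (a point): Point on the bench where the foot's centre belongs in the dock, a fixed aluminium U 16 mm high, 148 mm wide. +x: from mouth to closed end, the way to slide in. Lips overhang both sides from y = 38 to 63 mm and -38 to -63, x = -45 to 55 mm, undersides 10 mm above the bench: the foot goes beneath them, the flask between. End wall at x = 55 mm. Right of the robot, mouth to its left.
- tile_top (a point): Centre of the top face of the white ceramic tile, 130 x 130 mm, 8 mm thick, fixed flat on the bench to the robot's left. x and y run along its edges, z up.
Mind the look-alikes: they are no part of the job. What is meant by the part that bears tile_top is not yellow, and is the smaller of those in its own colour.

How it is judged:
On the way:
1. the base's foot is home under the dock's lips (within 25 mm of home along the dock, 20 mm across) with the flask still on it (x of base in the frame of dock_home between -0.025 and 0.015 m and y of base in the frame of dock_home between -0.02 and 0.02 m and height (world z) of base below 0.009 m and z of flask_mid in the frame of base below 0.056 m and horizontal distance between flask_mid and base below 0.012 m), for 0.2 s.
At the end, for the whole second after the job is handed in: The flask stands upright (within about 8 degrees), at rest and wholly on the tile (axis within 42 mm of the tile's centre along each edge); the base lies flat and at rest on the bench in the dock, within 35 mm of home along the dock and 22 mm across it (x of flask_mid in the frame of tile_top between -0.042 and 0.042 m and y of flask_mid in the frame of tile_top between -0.042 and 0.042 m and z of flask_mid in the frame of tile_top between 0.034 and 0.045 m and angle between flask_mid's own z axis and vertical below 0.15 rad and linear speed of each of flask, base below 0.02 m/s and x of base in the frame of dock_home between -0.035 and 0.015 m and y of base in the frame of dock_home between -0.022 and 0.022 m and height (world z) of base below 0.006 m and angle between base's own z axis and vertical below 0.1 rad); the robot touches nothing.
It also fails if it takes over 61 s, if anything falls off the work surface, if the arm or the gripper's body presses on something with over 40 N, if the wrist force passes 120 N, or if a joint passes its speed limit or range.

## Robot

A 7-joint arm with a two-finger parallel gripper is mounted at the origin on the work surface. World frame = base frame: x ahead of the robot, y to its left, z up, the work surface at z = 0. Lengths are in m, angles in rad, forces in N, time in s.
With the tool pointing down it reaches from about 0.4 to 0.85 m from the base axis. Payload 10.4 kg.
Tool frame: the origin (TCP) lies midway between the tips of the shut fingers; the grasp point (between the pads) lies 19 mm behind it (r.grasp_offset is the distance from the TCP to the grasp point, in m); x points along the fingers, y is the direction in which the jaws open and shut, and the axes are right-handed (so a half turn about x gives the same grasp; the last joint's range is limited). The gripper opens to 87 mm and grips with 3 to 60 N. Pads are 19 mm wide; open, the fingers measure 117 mm over their backs; the gripper's body (75 mm by 190 mm) begins 51 mm behind the grasp point.
Start: joints at [1.315, 0.332, -0.065, 1.46, 0.022, 1.35, -0.088], TCP at [0.144, -0.608, 0.223] pointing down, gripper open.
Joint ranges: [-2.6, 2.6], [-0.5, 2.12], [-1.47, 1.34], [0.16, 2.42], [-1.27, 4.41], [0.06, 2.06], [-2.6, 2.6]. Speed limits (rad/s): [2.22, 2.22, 2.79, 2.79, 3.14, 3.14, 3.14].

## Interface

Orientations are given as a unit quaternion [x, y, z, w].
In Python, from bench import r, vision, close_job gives the robot as it stands. The module is installed in compiled form; this text tells all that it offers.
- The arm moves only by the shell command python3 -m pendant 'ROWS' [OPENING] [FORCE]. ROWS is text: rows parted by semicolons, each of 6 numbers parted by spaces: the shift along the tool's x, y, z in units of 0.25 m (1.0 is 0.25 m), then the turn, a rotation vector about the tool's x, y, z in units of 1.5 rad (1.0 is 1.5 rad). A call has 1 to 8 rows; each row is the pose to reach, as a shift and turn from the pose commanded when the call began, along the tool's axes at that moment; what a row does not reach only later rows make up. A row lasts 1/10 s, in which the tool goes at most 50 mm and 8.59 degrees, less where a joint would pass 70% of its speed; a pose out of reach is approached as far as the arm can. A call with a number of a shift or a turn outside -1 to 1 is refused whole. A call with a gripper value outside its range is refused whole. OPENING is the gripper command: -1 is shut, 1 is fully open, values between are in proportion, set as the call begins (- or left out, the last holds). The fingers move at their own pace and stop on an object; FORCE is the grip in N (left out, the last holds). Time passes only in rows, so rows that repeat a pose let the fingers close. It gives the time, the measured TCP pose, the force and the opening at its end, in the units of the state.
- r.read_state(): the state, without advancing time (a new reading comes with each control period).
- vision.camera(name): name is "scene" or "top" or "wrist"; returns (picture, depth): 384x512x3 uint8, blue, green, red; 384x512 float32, m along the optical axis (not along the pixel's ray), 0 where there is no reading.
- vision.get_calibration(name): a dict with "camera_matrix" (3x3 intrinsics, pixels), "rvec" (rotation vector, rad) and "tvec" (3), from world to camera coordinates, as OpenCV has them. Camera axes: x right, y down, z forward; pixel columns grow to the right and rows downward; lengths in m; the calibration is good to about 2 mm. The wrist camera is an equidistant fisheye: a pixel r from the principal point sees the ray r / f radians off the axis. A picture is of the moment at which its call begins: read the wrist's pose just before it. get_calibration takes no time and is no camera call; for the wrist camera it gives the pose at the moment of the call.
- close_job(): hands the job in, once; it reports no verdict.
The state is a dict: "time": time; "joint_positions": joint angles; "joint_vel": joint speeds; "joint_torque": joint torques, N m; "ee_pos": TCP position; "eef_rot": TCP orientation; "ft_force": force on the tool from outside, world axes, zero at the start; "torque": the same for the moment, N m; "width": finger opening in m.
Only numpy, scipy, OpenCV 4.12 (cv2) and the standard library are available. Lean on these libraries where they do the work, as an engineer would, in place of code of your own. Each camera call takes 0.05 s, during which the arm holds its last target. There are 200 camera calls.

## Working session

There is one attempt and no reset: what is moved stays moved. The work goes in short steps, Python scripts to look and compute and a shell command to move; the robot and the scene stay as the last step left them, time stands still between calls to the robot, and variables do not carry over. Pictures are saved under pics/ and viewed, about 8 in all and at most 12, crops included, and the job is handed in when it is done.

```bash
mkdir -p pics
cat > h.py <<'E'
import numpy as np,cv2
from bench import r,vision
from scipy.spatial.transform import Rotation as R
def cal(n):
    c=vision.get_calibration(n); K=np.array(c["camera_matrix"]).reshape(3,3)
    Rm=cv2.Rodrigues(np.array(c["rvec"],float))[0]; t=np.array(c["tvec"],float).ravel()
    return K,Rm,t
def cloud(n,d,c=None):
    K,Rm,t=c or cal(n); v,u=np.mgrid[:384,:512]
    p=np.stack([(u-K[0,2])/K[0,0]*d,(v-K[1,2])/K[1,1]*d,d],-1)
    w=(p-t)@Rm; w[d<=0]=np.nan
    return w
def ray(n,uv,z):
    K,Rm,t=cal(n); uv=np.atleast_2d(np.array(uv,float))
    d=np.c_[(uv[:,0]-K[0,2])/K[0,0],(uv[:,1]-K[1,2])/K[1,1],np.ones(len(uv))]@Rm
    o=-Rm.T@t
    return o+d*((z-o[2])/d[:,2])[:,None]
E
python3 - <<'E'
from h import *
s=r.read_state();print({k:np.round(v,3) for k,v in s.items()},r.grasp_offset)
print(R.from_quat(s["eef_rot"]).as_matrix().round(3))
for n in("top","scene"):
    p,d=vision.camera(n);cv2.imwrite(f"pics/{n}0.png",p);np.save(n+"0.npy",d)
    K,Rm,t=cal(n);print(n,-Rm.T@t,Rm[2],K[0,0],(d>0).mean())
E
```

```text
{'time': np.float64(0.0), 'joint_positions': array([ 1.315,  0.333, -0.065,  1.461,  0.022,  1.35 , -0.089]), 'joint_vel': array([-0.001, -0.   , -0.001, -0.   , -0.   ,  0.   ,  0.001]), 'joint_torque': array([-0.0000e+00, -6.2325e+01,  2.4000e-02, -3.8989e+01, -6.1000e-02,
        4.0000e-02,  0.0000e+00]), 'ee_pos': array([ 0.144, -0.608,  0.222]), 'eef_rot': array([-0.702, -0.083,  0.702, -0.082]), 'ft_force': array([-0.456,  0.674, -0.65 ]), 'torque': array([-0.027,  0.053, -0.025]), 'width': np.float64(0.087)} 0.0187
[[-0.     0.231 -0.973]
 [ 0.001 -0.973 -0.231]
 [-1.    -0.001  0.   ]]
top [0.39358142 0.04626472 1.07203359] [ 0.17230844 -0.02364236 -0.98475928] 362.27670941222544 0.9960835774739584
scene [ 1.16396994 -0.1149759   0.59411103] [-0.74171012  0.19808054 -0.64080434] 349.25759827833394 0.9960276285807291
```

View pics/top0.png

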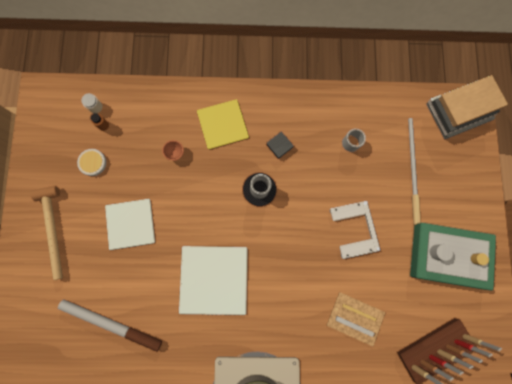

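View pics/scene0.png

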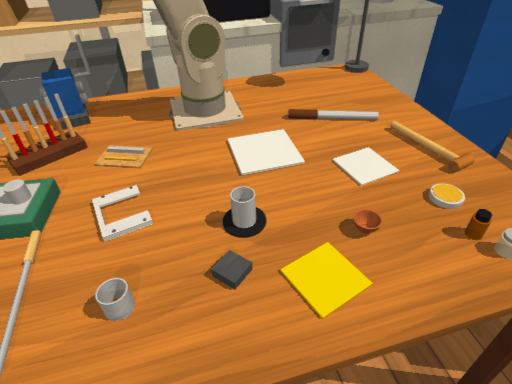

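The top view shows the flask on its base at (260,187), the dock at (357,230) with its mouth to the left, and the small white tile at (130,223). The larger white tile at (214,281) and the yellow one are decoys. The scene view agrees: flask (243,207), dock (122,212), small tile (365,165).

```bash
cat > m.py <<'E'
from h import *
p=cv2.imread("pics/top0.png");d=np.load("top0.npy");w=cloud("top",d)
hsv=cv2.cvtColor(p,cv2.COLOR_BGR2HSV)
white=((hsv[...,1]<50)&(hsv[...,2]>170)).astype(np.uint8)
cs,_=cv2.findContours(white,0,2)
for c in cs:
    if cv2.contourArea(c)<300: continue
    m,_=cv2.moments(c),0
    q=cv2.boxPoints(cv2.minAreaRect(c)); zz=.008 if cv2.contourArea(c)>1500 else .016
    W=ray("top",q,zz); print("white",cv2.contourArea(c),W.mean(0).round(4),"sides",np.linalg.norm(W[1]-W[0]).round(4),np.linalg.norm(W[2]-W[1]).round(4),"ang",[np.degrees(np.arctan2(*(W[i+1]-W[i])[1::-1])).round(1) for i in(0,1)],'z',np.nanmedian(w[int(q.mean(0)[1]),int(q.mean(0)[0]),2]).round(4))
# dock: white in window
sub=np.zeros_like(white);sub[190:270,320:390]=white[190:270,320:390]
ys,xs=np.nonzero(sub); q=cv2.boxPoints(cv2.minAreaRect(np.c_[xs,ys].astype(np.float32)))
print("dock corners",ray("top",q,.016).round(4)[:,:2].tolist(), 'z', np.nanpercentile(w[sub>0][:,2],[10,50,90]))
# base: black in window
blk=np.zeros_like(white);blk[150:225,225:295]=(hsv[...,2]<60)[150:225,225:295]
c=max(cv2.findContours(blk,0,2)[0],key=cv2.contourArea)
e=cv2.fitEllipse(cv2.convexHull(c));print("foot",e,ray("top",[e[0]],.006).round(4))
f=(w[...,2]>.07)&(w[...,2]<.1);f[:150]=0;f[225:]=0;f[:,:225]=0;f[:,295:]=0
P=w[f];print("flask top z",np.median(P[:,2]));
(cx,cy),rr=cv2.minEnclosingCircle(P[:,:2].astype(np.float32));print("flask",cx,cy,rr,P[:,:2].mean(0),"n",len(P))
print("bench z",np.nanmedian(w[200:215,160:230,2]))
E
python3 m.py
python3 - <<'E'
from h import *
p=cv2.imread("pics/top0.png");c=p[150:280,220:400];cv2.imwrite("pics/c0.png",cv2.resize(c,None,fx=4,fy=4,interpolation=cv2.INTER_CUBIC))
E
```

```text
white 4241.0 [0.3238 0.129  0.008 ] sides 0.1857 0.1914 ang [np.float64(1.8), np.float64(-90.1)] z 0.0137
white 1529.0 [ 0.4004 -0.5881  0.008 ] sides 0.1098 0.1841 ang [np.float64(-13.3), np.float64(-98.3)] z 0.0552
white 803.0 [ 0.4736 -0.2818  0.016 ] sides 0.1128 0.1471 ang [np.float64(-75.1), np.float64(-168.2)] z 0.0022
white 1870.0 [0.48  0.377 0.008] sides 0.1306 0.1328 ang [np.float64(-82.5), np.float64(-170.2)] z nan
dock corners [[0.5307, -0.2117], [0.5597, -0.3207], [0.4157, -0.3509], [0.3883, -0.244]] z [0.01389901 0.01647986 0.01887564]
foot ((259.3500671386719, 189.31822204589844), (31.243289947509766, 32.23907470703125), 114.9420166015625) [[ 0.5882 -0.0019  0.006 ]]
flask top z 0.08550795234829474
flask 0.5899969935417175 -0.0007272123475559056 0.027993377298116684 [ 0.59098568 -0.00146614] n 105
bench z 0.0006711526314438501m.py:10: RuntimeWarning: All-NaN slice encountered
  W=ray("top",q,zz); print("white",cv2.contourArea(c),W.mean(0).round(4),"sides",np.linalg.norm(W[1]-W[0]).round(4),np.linalg.norm(W[2]-W[1]).round(4),"ang",[np.degrees(np.arctan2(*(W[i+1]-W[i])[1::-1])).round(1) for i in(0,1)],'z',np.nanmedian(w[int(q.mean(0)[1]),int(q.mean(0)[0]),2]).round(4))
```

View pics/c0.png

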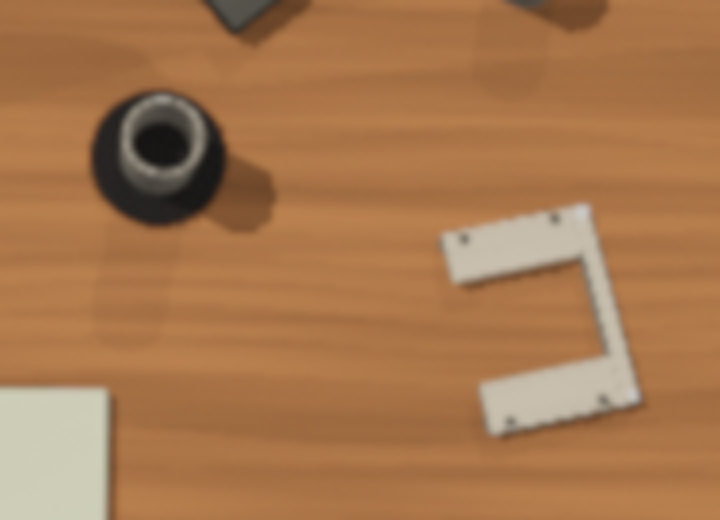

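```bash
cat > m2.py <<'E'
from h import *
px=lambda *q:np.array(q)/4.+[220,150]
A,B,C,D=ray("top",px((440,235),(490,435),(588,205),(640,403)),.016)[:,:2]
I=ray("top",px((455,285),(583,258),(480,385),(608,355)),.016)[:,:2]
an=lambda v:np.degrees(np.arctan2(v[1],v[0])).round(1)
print("along",an(C-A),an(D-B),an(I[1]-I[0]),an(I[3]-I[2]),"across+90->",an(A-B)-90,an(C-D)-90)
print(np.linalg.norm(C-A),np.linalg.norm(A-B),"mouth",(A+B)/2,"closed",(C+D)/2,"innerend",(I[1]+I[3])/2)
# scene camera, depth cloud of dock tops
p=cv2.imread("pics/scene0.png");w=cloud("scene",np.load("scene0.npy"));wt=cloud("top",np.load("top0.npy"))
for n,w in(("scene",w),("top",wt)):
    f=(w[...,2]>.010)&(w[...,2]<.024)&(abs(w[...,0]-.475)<.11)&(abs(w[...,1]+.28)<.1)
    q=cv2.minAreaRect(w[f][:,:2].astype(np.float32));b=cv2.boxPoints(q);print(n,q,b.round(3).tolist(),f.sum())
    f=(w[...,2]>.03)&(w[...,2]<.1)&(abs(w[...,0]-.589)<.06)&(abs(w[...,1])<.06)
    P=w[f];g=P[P[:,2]<.07] if n=="scene" else P
    A_=np.c_[2*g[:,:2],np.ones(len(g))];s=np.linalg.lstsq(A_,(g[:,:2]**2).sum(1),rcond=None)[0];print("flask circ",s[:2],np.sqrt(s[2]+s[:2]@s[:2]),P[:,:2].min(0),P[:,:2].max(0))
E
python3 m2.py
```

```text
along -77.6 -77.6 -77.3 -76.3 across+90-> -77.2 -77.5
0.11378862250420879 0.14846409194414842 mouth [ 0.45959357 -0.22730115] closed [ 0.48395403 -0.33805785] innerend [ 0.48127595 -0.32441017]
scene ((0.473426878452301, -0.28055211901664734), (0.15177752077579498, 0.1116500273346901), 12.837467193603516) [[0.3869999945163727, -0.24300000071525574], [0.41200000047683716, -0.35199999809265137], [0.5600000023841858, -0.3179999887943268], [0.5350000262260437, -0.20900000631809235]] 1247
flask circ [ 5.89735680e-01 -1.89302651e-04] 0.026371366081213436 [ 0.56011386 -0.02760128] [0.61763162 0.02616894]
top ((0.4748890995979309, -0.2811580300331116), (0.14804862439632416, 0.11372514814138412), 12.999635696411133) [[0.38999998569488525, -0.24199999868869781], [0.41600000858306885, -0.3529999852180481], [0.5600000023841858, -0.3199999928474426], [0.5339999794960022, -0.20900000631809235]] 1071
flask circ [ 5.89444142e-01 -1.41946834e-04] 0.022171770254917324 [ 0.56225519 -0.02782582] [0.61722051 0.0275002 ]
```

```bash
R='0 -0.85 -1 0 0 0'; python3 -m pendant '0 -0.85 -1 0 0 0;0 -0.85 -1 0 0 0;0 -0.85 -1 0 0 0;0 -0.85 -1 0 0 0;0 -0.85 -1 0 0 0;0 -0.85 -1 0 0 0;0 -0.85 -1 0 0 0;0 -0.85 -1 0 0 0' 1
python3 -m pendant '0 -0.8 -0.95 0 0 0;0 -0.8 -0.95 0 0 0;0 -0.8 -0.95 0 0 0;0 -0.8 -0.95 0 0 0;0 -0.8 -0.95 0 0 0;0 -0.8 -0.95 0 0 0;0 -0.8 -0.95 0 0 0;0 -0.8 -0.95 0 0 0'
```

```text
time: 0.9
ee_pos: [0.3412, -0.3399, 0.2226]
eef_rot: [0.702, 0.085, -0.702, 0.084]
ft_force: [-1.1, -0.3, -0.1]
width: 0.0872
time: 1.7
ee_pos: [0.5239, -0.093, 0.2221]
eef_rot: [-0.702, -0.084, 0.702, -0.083]
ft_force: [-0.7, -0.9, 0.8]
width: 0.0871
```

```bash
cat > g.py <<'E'
import sys
from h import *
s=r.read_state();M=R.from_quat(s["eef_rot"]).as_matrix()
e=s["ee_pos"]
for a in sys.argv[1:]:
    t=np.array(eval(a)); print(a,(M.T@(t-e)/.25).round(3))
print("pos",e.round(4),"M",M.round(3).tolist(),"q",np.round(s["joint_positions"],2))
E
python3 -m pendant '0 -0.3 -0.34 0 0 0;0 -0.3 -0.34 0 0 0;0.2 -0.3 -0.34 0 0 0;0.3 -0.3 -0.34 0 0 0;0.3 -0.3 -0.34 0 0 0;0.3 -0.3 -0.34 0 0 0'
python3 g.py '(.5895,-.0005,.036)'
```

```text
time: 2.3
ee_pos: [0.5886, -0.0041, 0.1481]
eef_rot: [-0.702, -0.081, 0.703, -0.082]
ft_force: [0.2, 0.2, 0.9]
width: 0.087
(.5895,-.0005,.036) [ 0.448 -0.014 -0.007]
pos [ 0.5886 -0.0041  0.1481] M [[-0.001, 0.228, -0.974], [-0.001, -0.974, -0.228], [-1.0, 0.001, 0.001]] q [ 0.44  0.37 -0.63  1.63  0.23  1.22 -1.58]
```

```bash
python3 -m pendant '0.1 -0.014 -0.007 0 0 0;0.2 -0.014 -0.007 0 0 0;0.3 -0.014 -0.007 0 0 0;0.4 -0.014 -0.007 0 0 0;0.44 -0.014 -0.007 0 0 0;0.44 -0.014 -0.007 0 0 0;0.44 -0.014 -0.007 0 0 0'
python3 - <<'E'
from h import *
s=r.read_state();print(s["ee_pos"])
p,_=vision.camera("scene");cv2.imwrite("pics/s1.png",p[120:300,150:350].repeat(3,0).repeat(3,1))
E
```

```text
time: 3.0
ee_pos: [0.5908, 0.0015, 0.0395]
eef_rot: [0.703, 0.082, -0.702, 0.082]
ft_force: [-0.5, -0.1, 0.2]
width: 0.0875
[0.59083425 0.00150087 0.03945133]
```

View pics/s1.png

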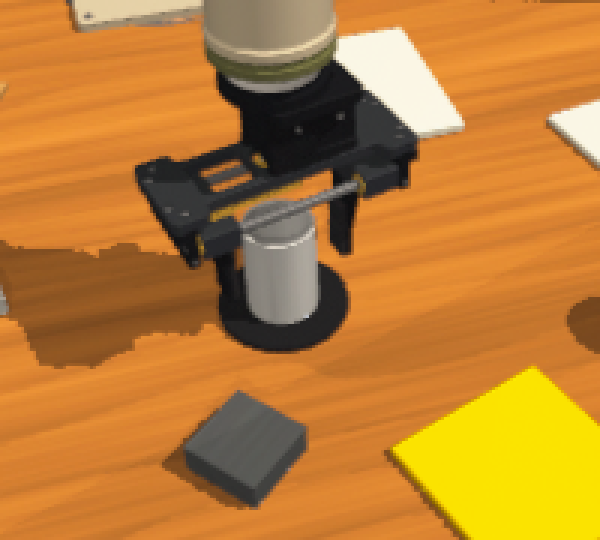

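The fingers straddle the flask, which shows at about (283,265) in the crop, with clearance on both sides. Next I close the gripper.

```bash
python3 -m pendant '0 0 0 0 0 0;0 0 0 0 0 0;0 0 0 0 0 0;0 0 0 0 0 0;0 0 0 0 0 0;0 0 0 0 0 0;0 0 0 0 0 0;0 0 0 0 0 0' -1 30
python3 g.py '(.5895,-.0005,.039)' '(.4431,-.154,.0394)' '(.4697,-.271,.0394)'
```

```text
time: 3.85
ee_pos: [0.5899, 0.0015, 0.0376]
eef_rot: [0.702, 0.082, -0.702, 0.082]
ft_force: [0.8, -2.3, 1.2]
width: 0.0545
(.5895,-.0005,.039) [-0.005  0.008  0.003]
(.4431,-.154,.0394) [-0.007  0.47   0.715]
(.4697,-.271,.0394) [-0.007  0.95   0.719]
pos [0.5899 0.0015 0.0376] M [[0.0, 0.23, -0.973], [-0.001, -0.973, -0.23], [-1.0, 0.001, -0.0]] q [ 0.4   0.5  -0.59  1.72  0.32  1.02 -1.65]
```

```bash
python3 -m pendant '0 0.03 0.045 0 0 0;0 0.06 0.09 0 0 0;0 0.09 0.135 0 0 0;0 0.12 0.18 0 0 0;0 0.15 0.225 0 0 0;0 0.18 0.27 0 0 0;0 0.21 0.315 0 0 0;0 0.235 0.36 0 0 0'
python3 -m pendant '0 0.03 0.045 0 0 0;0 0.06 0.09 0 0 0;0 0.09 0.135 0 0 0;0 0.12 0.18 0 0 0;0 0.15 0.225 0 0 0;0 0.18 0.27 0 0 0;0 0.21 0.315 0 0 0;0 0.235 0.355 0 0 0'
python3 - <<'E'
from h import *
p,d=vision.camera("top");cv2.imwrite("pics/t2.png",p[150:300,230:430].repeat(4,0).repeat(4,1))
p,d=vision.camera("scene");cv2.imwrite("pics/s2.png",p[120:270,60:260].repeat(4,0).repeat(4,1))
E
python3 g.py '(.4431,-.154,.038)' '(.4697,-.271,.0380)'
```

```text
time: 4.65
ee_pos: [0.5149, -0.0769, 0.0376]
eef_rot: [0.702, 0.082, -0.702, 0.082]
ft_force: [2.1, 1.0, 1.5]
width: 0.0546
time: 5.45
ee_pos: [0.442, -0.1544, 0.0375]
eef_rot: [-0.702, -0.082, 0.702, -0.082]
ft_force: [1.6, 2.9, 0.5]
width: 0.0544
(.4431,-.154,.038) [-0.002 -0.004 -0.009]
(.4697,-.271,.0380) [-0.001  0.476 -0.005]
pos [ 0.4412 -0.1554  0.0375] M [[-0.002, 0.229, -0.974], [-0.001, -0.974, -0.229], [-1.0, 0.001, 0.002]] q [ 0.78  0.24 -0.58  2.03  0.17  0.91 -1.24]
```

View pics/s2.png

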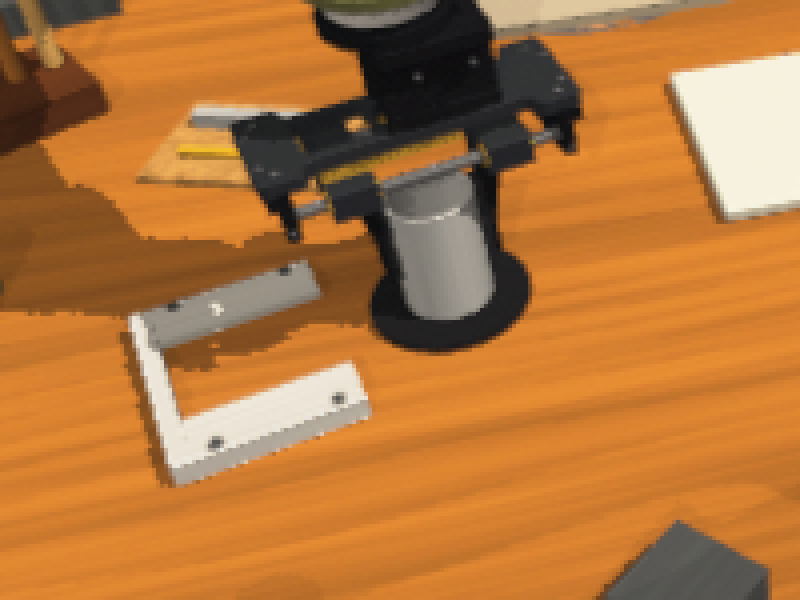

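The flask and base at (445,265) stand flat at the dock mouth, lined up with it. Next I slide them in.

```bash
python3 -m pendant '0 0.03 -0.008 0 0 0;0 0.06 -0.008 0 0 0;0 0.09 -0.008 0 0 0;0 0.12 -0.008 0 0 0;0 0.15 -0.008 0 0 0;0 0.18 -0.008 0 0 0;0 0.21 -0.008 0 0 0;0 0.24 -0.008 0 0 0'
python3 -m pendant '0 0.03 0 0 0 0;0 0.06 0 0 0 0;0 0.09 0 0 0 0;0 0.12 0 0 0 0;0 0.15 0 0 0 0;0 0.18 0 0 0 0;0 0.2 0 0 0 0;0 0.215 0 0 0 0'
python3 -m pendant '0 0 0 0 0 0;0 0 0 0 0 0;0 0 0 0 0 0;0 0 0 0 0 0'
python3 - <<'E'
from h import *
p,d=vision.camera("top");cv2.imwrite("pics/t3.png",p[150:300,230:430].repeat(4,0).repeat(4,1))
p,d=vision.camera("scene");cv2.imwrite("pics/s3.png",p[120:270,60:260].repeat(4,0).repeat(4,1))
u=np.array([.2215,-.975]);e=r.read_state()["ee_pos"][:2]-[.4697,-.271];print("dock x,y",e@u,e@[-u[1],u[0]])
E
python3 g.py
```

```text
time: 6.35
ee_pos: [0.4589, -0.211, 0.0375]
eef_rot: [-0.702, -0.083, 0.702, -0.082]
ft_force: [-2.0, 5.1, 6.5]
width: 0.0544
time: 7.15
ee_pos: [0.4713, -0.2632, 0.0375]
eef_rot: [-0.702, -0.083, 0.702, -0.082]
ft_force: [-0.8, 5.9, 6.8]
width: 0.0544
time: 7.55
ee_pos: [0.4713, -0.2639, 0.0376]
eef_rot: [0.702, 0.082, -0.702, 0.082]
ft_force: [2.4, 1.3, 1.9]
width: 0.0545
dock x,y -0.006595262978212875 0.0031624868027133007
pos [ 0.4713 -0.2639  0.0376] M [[0.001, 0.231, -0.973], [-0.0, -0.973, -0.231], [-1.0, 0.0, -0.001]] q [ 0.86  0.38 -0.5   1.86  0.22  0.96 -1.08]
```

View pics/s3.png

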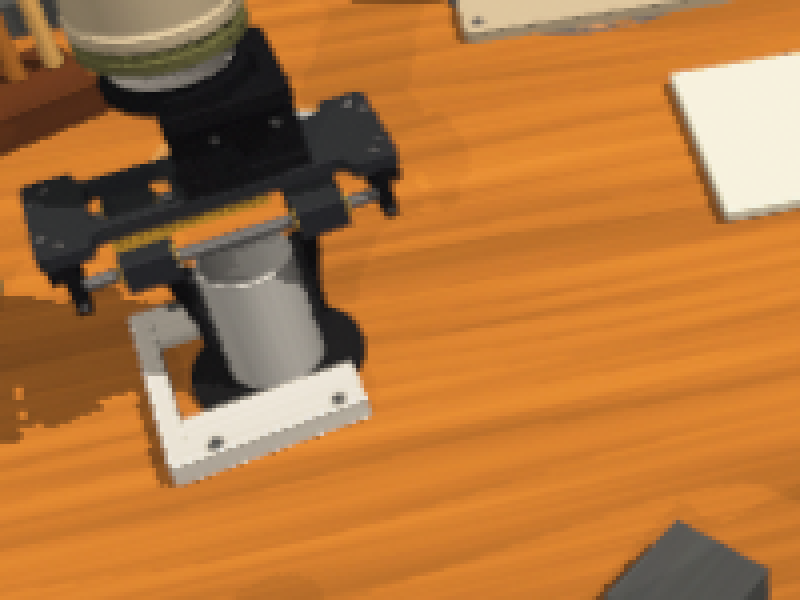

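The foot is under both lips: its edge stays visible in the mouth at (355,335), and the flask at (262,315) is still on it. Next I draw the flask up.

```bash
python3 -m pendant '-0.02 0 0 0 0 0;-0.04 0 0 0 0 0;-0.06 0 0 0 0 0;-0.08 0 0 0 0 0;-0.1 0 0 0 0 0;-0.12 0 0 0 0 0;-0.14 0 0 0 0 0;-0.16 0 0 0 0 0' - 40
python3 -m pendant '-0.04 0 0 0 0 0;-0.08 0 0 0 0 0;-0.15 0 0 0 0 0;-0.25 0 0 0 0 0;-0.35 0 0 0 0 0;-0.4 0 0 0 0 0;-0.4 0 0 0 0 0;-0.4 0 0 0 0 0'
python3 - <<'E'
from h import *
p,d=vision.camera("top");cv2.imwrite("pics/t4.png",p);np.save("t4.npy",d)
p,d=vision.camera("scene");cv2.imwrite("pics/s4.png",p[40:270,40:260].repeat(2,0).repeat(2,1))
E
python3 g.py '(.48,.377,.19)'
```

```text
time: 8.45
ee_pos: [0.4718, -0.2639, 0.0787]
eef_rot: [0.703, 0.082, -0.702, 0.083]
ft_force: [0.2, -0.0, -3.7]
width: 0.0547
time: 9.25
ee_pos: [0.4707, -0.2636, 0.1769]
eef_rot: [-0.702, -0.082, 0.703, -0.082]
ft_force: [0.4, 0.5, -3.7]
width: 0.0542
(.48,.377,.19) [-0.053 -2.484 -0.628]
pos [ 0.4704 -0.2635  0.1762] M [[-0.002, 0.231, -0.973], [0.001, -0.973, -0.231], [-1.0, -0.001, 0.001]] q [ 0.9   0.22 -0.53  1.73  0.12  1.23 -1.  ]
```

View pics/s4.png

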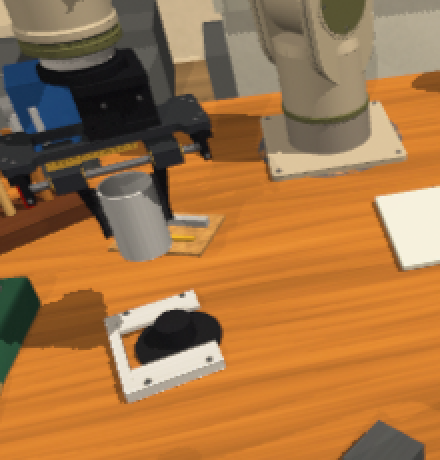

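The base stays in the dock at (178,330), and the flask hangs free at (138,215). Next I carry it to the tile.

```bash
python3 -m pendant '-0.01 -0.1 -0.02 0 0 0;-0.02 -0.25 -0.06 0 0 0;-0.03 -0.42 -0.1 0 0 0;-0.04 -0.58 -0.14 0 0 0;-0.05 -0.74 -0.18 0 0 0;-0.05 -0.9 -0.22 0 0 0'
python3 -m pendant '0 -0.16 -0.04 0 0 0;0 -0.32 -0.08 0 0 0;0 -0.48 -0.12 0 0 0;0 -0.64 -0.16 0 0 0;0 -0.8 -0.2 0 0 0;0 -0.8 -0.2 0 0 0'
python3 g.py '(.48,.377,.19)'
```

```text
time: 9.95
ee_pos: [0.4721, -0.0305, 0.1895]
eef_rot: [-0.702, -0.082, 0.703, -0.082]
ft_force: [1.9, 0.3, -3.4]
width: 0.0543
time: 10.55
ee_pos: [0.4734, 0.1804, 0.1895]
eef_rot: [-0.702, -0.086, 0.702, -0.084]
ft_force: [-0.6, -0.6, -3.1]
width: 0.0542
(.48,.377,.19) [ 0.001 -0.757 -0.213]
pos [0.4734 0.1804 0.1895] M [[-0.001, 0.239, -0.971], [0.003, -0.971, -0.239], [-1.0, -0.003, 0.0]] q [ 0.38  0.19 -0.91  1.78  0.15  1.25 -1.9 ]
```

```bash
python3 -m pendant '0 -0.13 -0.035 -0.05 0 0;0 -0.26 -0.07 -0.1 0 0;0 -0.39 -0.11 -0.15 0 0;0 -0.52 -0.145 -0.2 0 0;0 -0.65 -0.18 -0.25 0 0;0 -0.757 -0.213 -0.3 0 0;0 -0.757 -0.213 -0.3 0 0;0 -0.757 -0.213 -0.3 0 0'
python3 - <<'E'
from h import *
p,d=vision.camera("scene");cv2.imwrite("pics/s5.png",p[60:260,290:490].repeat(3,0).repeat(3,1))
w=cloud("scene",d);e=r.read_state()["ee_pos"]
hsv=cv2.cvtColor(p,cv2.COLOR_BGR2HSV)
f=(np.hypot(w[...,0]-e[0],w[...,1]-e[1])<.032)&(w[...,2]>.1)&(w[...,2]<e[2]+.05)
print(e,np.nanpercentile(w[f][:,2],[0,1,5,50,99]),np.nanmin(w[f],0),np.nanmax(w[f],0))
E
python3 g.py '(.48,.377,.042)'
```

```text
time: 11.35
ee_pos: [0.4828, 0.3705, 0.1887]
eef_rot: [-0.665, -0.237, 0.667, -0.237]
ft_force: [-0.6, 0.2, -3.1]
width: 0.0544
[0.48330344 0.36961312 0.18893738] [0.15796089 0.15930854 0.16191816 0.18894777 0.2374105 ] [0.46666704 0.34152715 0.15796089] [0.51159616 0.39479608 0.23884451]
(.48,.377,.042) [ 0.588 -0.031 -0.009]
pos [0.4833 0.3696 0.1889] M [[-0.001, 0.63, -0.776], [-0.001, -0.776, -0.63], [-1.0, 0.0, 0.002]] q [-0.01  0.49 -0.97  1.51  0.4   1.36 -1.89]
```

View pics/s5.png

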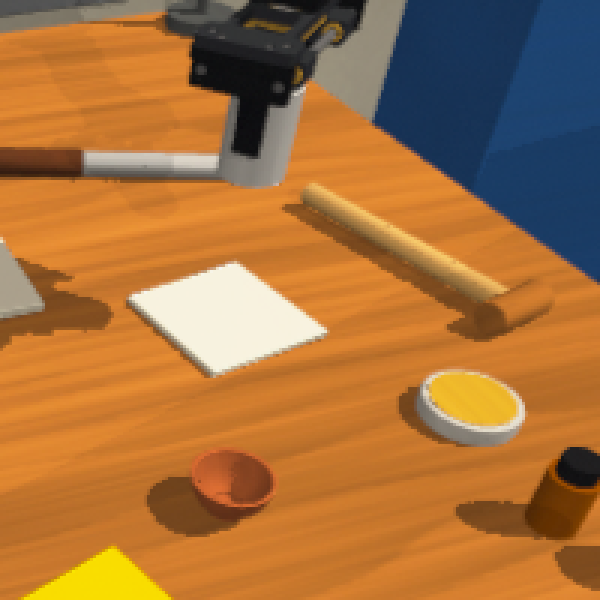

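The flask hangs upright at (258,135) above the small tile at (228,318), and its lower rim is 32 mm below the TCP, so it has not slipped. Next I lower it.

```bash
python3 -m pendant '0.1 -0.031 -0.009 0 0 0;0.22 -0.031 -0.009 0 0 0;0.34 -0.031 -0.009 0 0 0;0.46 -0.031 -0.009 0 0 0;0.53 -0.031 -0.009 0 0 0;0.55 -0.031 -0.009 0 0 0;0.565 -0.031 -0.009 0 0 0;0.565 -0.031 -0.009 0 0 0'
python3 -m pendant '0.008 0 0 0 0 0;0.016 0 0 0 0 0;0.024 0 0 0 0 0;0.028 0 0 0 0 0;0.03 0 0 0 0 0;0.03 0 0 0 0 0'
python3 g.py
```

```text
time: 12.2
ee_pos: [0.4807, 0.3781, 0.0496]
eef_rot: [0.667, 0.237, -0.666, 0.237]
ft_force: [-0.4, -0.7, -2.6]
width: 0.0541
time: 12.8
ee_pos: [0.4802, 0.3779, 0.0412]
eef_rot: [-0.666, -0.237, 0.666, -0.237]
ft_force: [0.4, -0.5, -3.4]
width: 0.0548
pos [0.4802 0.3779 0.0412] M [[-0.0, 0.631, -0.776], [-0.0, -0.776, -0.631], [-1.0, 0.0, 0.0]] q [-0.08  0.63 -0.88  1.65  0.53  1.12 -1.99]
```

```bash
python3 -m pendant '0.004 0 0 0 0 0;0.006 0 0 0 0 0;0.008 0 0 0 0 0;0.008 0 0 0 0 0;0.008 0 0 0 0 0'
```

```text
time: 13.3
ee_pos: [0.4802, 0.378, 0.0396]
eef_rot: [0.666, 0.237, -0.666, 0.237]
ft_force: [-2.2, -2.9, 4.6]
width: 0.0545
```

Contact: the vertical force went from -3 to +4.6 N. Next I release, settle and withdraw straight up.

```bash
python3 -m pendant '0 0 0 0 0 0;0 0 0 0 0 0;0 0 0 0 0 0;0 0 0 0 0 0;0 0 0 0 0 0;0 0 0 0 0 0;0 0 0 0 0 0;0 0 0 0 0 0' 1
python3 -m pendant '-0.04 0 0 0 0 0;-0.1 0 0 0 0 0;-0.2 0 0 0 0 0;-0.35 0 0 0 0 0;-0.5 0 0 0 0 0;-0.65 0 0 0 0 0;-0.7 0 0 0 0 0;-0.7 0 0 0 0 0'
python3 -m pendant '0 0.16 0 0 0 0;0 0.32 0 0 0 0;0 0.48 0 0 0 0;0 0.64 0 0 0 0;0 0.8 0 0 0 0;0 0.8 0 0 0 0;0 0.8 0 0 0 0'
cat > f.py <<'E'
from h import *
p,d=vision.camera("scene");cv2.imwrite("pics/s6.png",p)
pt,dt=vision.camera("top");cv2.imwrite("pics/t6.png",pt)
u=np.array([.2215,-.975]);v=np.array([.975,.2215])
for n,D in(("scene",d),("top",dt)):
    w=cloud(n,D)
    P=w[(w[...,2]>.06)&(w[...,2]<.1)&(np.hypot(w[...,0]-.48,w[...,1]-.377)<.07)]
    A=np.c_[2*P[:,:2],np.ones(len(P))];s=np.linalg.lstsq(A,(P[:,:2]**2).sum(1),rcond=None)[0]
    print(n,"flask",s[:2],"bbox",P.min(0).round(3),P.max(0).round(3))
    Q=w[(w[...,2]>.032)&(w[...,2]<.045)&(np.hypot(w[...,0]-.47,w[...,1]+.27)<.05)]
    c=Q.mean(0);e=(Q.max(0)+Q.min(0))[:2]/2-[.4697,-.271];print(" plug top z",Q[:,2].max() if 0 else np.median(Q[:,2]),"dock xy",e@u,e@v,len(Q))
E
python3 f.py
```

```text
time: 14.1
ee_pos: [0.4802, 0.3779, 0.0393]
eef_rot: [0.666, 0.237, -0.666, 0.237]
ft_force: [0.5, -0.7, 0.3]
width: 0.0871
time: 14.9
ee_pos: [0.4807, 0.3789, 0.2173]
eef_rot: [0.668, 0.237, -0.665, 0.236]
ft_force: [-0.6, 0.6, 0.2]
width: 0.0871
time: 15.6
ee_pos: [0.6062, 0.2217, 0.2127]
eef_rot: [-0.666, -0.236, 0.667, -0.236]
ft_force: [-0.8, 0.1, 0.0]
width: 0.087
scene flask [0.47934682 0.37746534] bbox [0.452 0.349 0.06 ] [0.509 0.405 0.092]
 plug top z 0.037510313544699594 dock xy -0.007810348647743831 0.0019027629014020302 194
top flask [0.48010635 0.37648032] bbox [0.453 0.35  0.06 ] [0.507 0.404 0.092]
 plug top z 0.03632099336196168 dock xy -0.008384865810596755 0.0012338735957888138 173
```

View pics/s6.png

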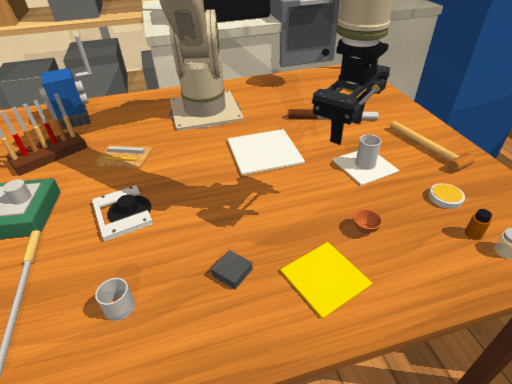

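View pics/t6.png

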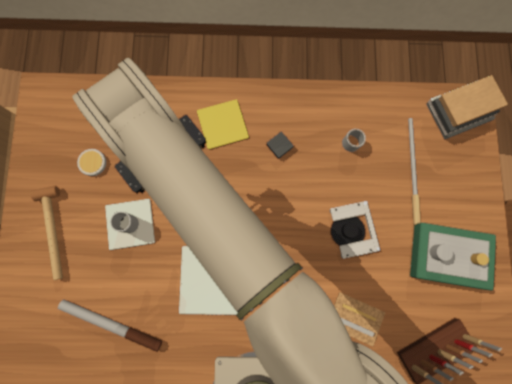

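The flask stands centred on the small tile at scene (369,152) and top (124,223). The base lies in the dock at scene (128,208), and the arm is clear.

```bash
python3 -m pendant '0 0 0 0 0 0;0 0 0 0 0 0;0 0 0 0 0 0'; python3 -c "
from bench import close_job
print(close_job())"
```

```text
time: 16.0
ee_pos: [0.606, 0.2234, 0.2144]
eef_rot: [0.666, 0.237, -0.666, 0.237]
ft_force: [-0.5, 0.4, 0.2]
width: 0.0869
the job is handed in; nothing more can be done
None
```

I slid the flask and base together under both dock lips, drew the flask straight up off the base, and stood it on the smaller white tile. I then moved the arm clear and handed the job in at about 16 s; `close_job` gave no verdict.

- **Flask:** both cameras put its axis within about 1 mm of the tile's centre. It stands upright, with its top about 88 mm above the bench.
- **Base:** it lies flat in the dock, about 8 mm short of home along the dock and 2 mm off across it. Its plug top measured 36–37.5 mm against a nominal 36 mm.
- **Slide into the dock:** with the flask still on the base, the gripper stopped about 7 mm short of home and 3 mm off across, inside the limits. I took that from the tool position and one picture.
- **Forces:** the wrist force reported at the end of each move stayed under about 10 N.

No check failed; the two cameras agreed to about 1 mm on the flask and base.

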